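# Open the wire feeder for a spool change

## Task

Open the red wire feeder so that its spool can be changed: press its yellow release tab down with the fingertips until the lid springs up a little, then push the lid up and over until it is fully open against its stop and stays open by itself. Do not strike the spool inside, do not shift or lift the feeder, and leave the things around it where they are.

Things in the scene. Friction and masses are not known exactly. Their poses are not given: they have to be found in the camera images.
- feeder: Welding wire feeder lying flat, loose, 5 kg, lid on top. Red case 130 (x) x 260 (y) mm, rim 98 high, wall 5. Origin on the bench under the case, z up. Front (-x, roughly to the robot): wall at x -60, black latch housing to x -110, 64 wide, its cheeks 91 high beside the tab. Back (+x): hinge, handle out to x 114, 50 high. Torch socket out to y -164. Mass, friction vary.
- tab_pad (a point): Middle of the top of the yellow release tab's pad, 98 mm above the bench, at feeder x -101, y 0. Room for a finger: 52 mm along feeder y, 25 mm along feeder x. The tab's hook, 12 mm higher than the pad, stands 16 to 29 mm from this point towards the lid; the lid's front edge is 35 mm from it.
- release_tab (a joint): Tilt of the tab, rad: 0 at rest, 0.26 fully pressed. Sprung rocker: pressed straight down at its middle the pad sinks 3 mm per 0.1 rad (7.5 mm in all); it takes 2 N at first, 4.5 N at about 0.14 rad (4 mm), where the lid is let go, and 6.5 N fully down. Springs back when released; it does not catch the raised lid again.
- lid (a joint): Lid angle, rad: 0 closed and latched; about 0.42 where the hinge springs lift it and stop (within 1 s); 1.82 fully open on its stop, leaning back past upright. Lid 0.3 kg, damped. Let go between 0.42 and upright it sinks back to 0.42; past upright (about 1.6) it sinks slowly onto the open stop and stays.
- lid_lip (a point): Middle of the lid's front edge (robot side), half way up the 5 mm panel; moves with the lid: 102 mm above the bench closed, 157 sprung up, 230 fully open. Lid: flat black panel, 264 mm wide, 134 mm from this edge to the hinge, clear window over the spool. A skirt hangs 9 mm below the edge except in the middle 48 mm, where a steel tongue 24 wide stands 9 mm out.
- lid_hinge (a point): Middle of the lid's hinge axis, 100 mm above the bench at feeder x = +68 mm; the axis is level, along feeder y. The level direction from lid_hinge to tab_pad is the feeder's -x.
- spool: Wire spool mounted inside the feeder under the lid, diameter 100 mm, its top (hub nut) 71 mm above the bench, 27 mm below the case rim; origin at the middle of its underside, at feeder x = 5, y = 62 mm. Not to be struck.
- spare_spool: Bystander: black spool of grey wire lying flat, diameter 100 mm, 44 mm high; origin under its centre. Beside the feeder's case or its front corner.
- spray_can: Bystander: spray can, diameter 52 mm, 160 mm high, white with a blue band; origin under its centre. Beside the feeder's case or its front corner.
- dip_jar: Bystander: closed jar of nozzle dip, diameter 68 mm, 60 mm high, green cap; origin under its centre. Beside the feeder's case or its front corner.
- pliers: Bystander: welding pliers with red handles lying flat, about 180 mm long, 60 mm wide, 13 mm high; origin at the middle of the underside, jaws to its +x. In front of the feeder on its right.

How it is judged:
By the outcome, as a careful person would: the job done as asked, in the order asked, and still so for the second after the job is handed in, with the robot touching nothing.
It also fails if it takes over 48 s, if anything falls off the work surface, if the arm or the gripper's body presses on something with over 40 N, if the wrist force passes 120 N, or if a joint passes its speed limit or range.

## Robot

A 7-joint arm with a two-finger parallel gripper is mounted at the origin on the work surface. World frame = base frame: x ahead of the robot, y to its left, z up, the work surface at z = 0. Lengths are in m, angles in rad, forces in N, time in s.
With the tool pointing down it reaches from about 0.4 to 0.85 m from the base axis. Payload 4.4 kg.
Tool frame: the origin (TCP) lies midway between the tips of the shut fingers; the grasp point (between the pads) lies 19 mm behind it (ctrl.grip_point_offset is the distance from the TCP to the grasp point, in m); z points along the fingers, y is the direction in which the jaws open and shut (so a half turn about z gives the same grasp; the last joint's range is limited). The gripper opens to 94 mm and grips with 3 to 60 N. Pads are 16 mm wide; open, the fingers measure 119 mm over their backs; the gripper's body (75 mm by 177 mm) begins 78 mm behind the grasp point.
Start: joints at [1.038, 0.628, 0.038, 1.517, -0.027, 0.996, -0.02], TCP at [0.293, -0.58, 0.205] pointing down, gripper open.
Joint ranges: [-3.06, 3.06], [-0.37, 2.12], [-1.25, 1.32], [0.18, 2.47], [-1.1, 4.24], [0.23, 1.98], [-2.94, 2.94]. Speed limits (rad/s): [2.57, 2.57, 3.14, 3.14, 3.14, 3.14, 3.14].

## Interface

Orientations are given as [roll, pitch, yaw] about the fixed x, y, z axes, in that order (R = Rz(yaw) Ry(pitch) Rx(roll)).
In Python, from station import ctrl gives the robot as it stands. The module is installed in compiled form; this text tells all that it offers.
- The arm moves only by the shell command python3 -m handwheel 'ROWS'. ROWS is JSON, one flat list of numbers, 7 for each row, row after row: the opening, from 0 (shut) to 1 (fully open), then the shift along the tool's x, y, z in mm, then the turn, a rotation vector about the tool's x, y, z in degrees. In form: [jaw, x, y, z, rx, ry, rz, jaw, x, y, z, rx, ry, rz, ...]. A call has 1 to 12 rows; each row is the pose to reach, as a shift and turn from the pose measured when the call began, along the tool's axes at that moment; what a row does not reach only later rows make up. A row lasts 1/10 s, in which the tool goes at most 50 mm and 8.59 degrees, less where a joint would pass 70% of its speed; a pose out of reach is approached as far as the arm can. A call with a gripper value outside its range is refused whole. The fingers move at their own pace and stop on an object; the grip force is fixed at half the most. Time passes only in rows, so rows that repeat a pose let the fingers close. It gives the time, the measured TCP pose, the force and the opening at its end, in the units of the state.
- ctrl.read_state(): the state, without advancing time (a new reading comes with each control period).
- ctrl.capture(name): name is "scene" or "top"; returns a dict with "pixels" (384x512x3 uint8, red, green, blue), "fovy" (degrees; the focal length in pixels is half the picture's height over the tangent of half this angle, whatever the lens; pixels are square), "cx", "cy" (the principal point, pixels), "R" (3x3) and "t" (3): a world point X has camera coordinates R X + t. Camera axes: x right, y down, z forward; pixel columns grow to the right and rows downward; lengths in m; the calibration is good to about 2 mm. A picture is of the moment at which its call begins. There is no depth.
- ctrl.close_job(): hands the job in, once; it reports no verdict.
The state is a dict: "time_s": time; "joint_positions": joint angles; "joint_vel": joint speeds; "tau": joint torques, N m; "ee_pos": TCP position; "orientation": TCP orientation; "wrist_force": force on the tool from outside, world axes, zero at the start; "moment": the same for the moment, N m; "grip_width": finger opening in m.
Only numpy, scipy, OpenCV 4.12 (cv2) and the standard library are available. Lean on these libraries where they do the work, as an engineer would, in place of code of your own. Each camera call takes 0.05 s, during which the arm holds its last target. There are 200 camera calls.

## Working session

There is one attempt and no reset: what is moved stays moved. The work goes in short steps, Python scripts to look and compute and a shell command to move; the robot and the scene stay as the last step left them, time stands still between calls to the robot, and variables do not carry over. Pictures are saved under pics/ and viewed, about 8 in all and at most 12, crops included, and the job is handed in when it is done.

```bash
mkdir -p pics; python3 - <<'E'
from station import ctrl
import cv2,numpy as np
s=ctrl.read_state();print({k:np.round(v,3).tolist() for k,v in s.items()})
for n in("scene","top"):
    c=ctrl.capture(n);cv2.imwrite(f"pics/{n}0.png",cv2.resize(c["pixels"][:,:,::-1],(768,576),interpolation=cv2.INTER_CUBIC))
    print(n,c["fovy"],c["cx"],c["cy"],np.round(c["R"],4).tolist(),np.round(c["t"],4).tolist())
E
```

```text
{'time_s': 0.0, 'joint_positions': [1.038, 0.629, 0.038, 1.518, -0.027, 0.996, -0.02], 'joint_vel': [-0.001, 0.002, -0.001, 0.0, 0.001, 0.001, 0.001], 'tau': [-0.001, -54.972, 1.143, -18.663, -0.052, 0.024, 0.0], 'ee_pos': [0.292, -0.58, 0.205], 'orientation': [-3.14, 0.0, 0.467], 'wrist_force': [-0.404, -0.378, -0.491], 'moment': [-0.04, -0.005, 0.013], 'grip_width': 0.094}
scene 56.16002422734379 258.20720798002594 194.9010267873997 [[0.5412, 0.8407, -0.0164], [0.6047, -0.4027, -0.6872], [-0.5843, 0.362, -0.7263]] [-0.3348, -0.2641, 1.2618]
top 44.995196244286205 258.53096567017855 194.2286945119122 [[0.0038, -0.9999, 0.0158], [-0.9844, -0.0065, -0.176], [0.176, -0.0149, -0.9843]] [0.0431, 0.5637, 1.2716]
```

View pics/scene0.png

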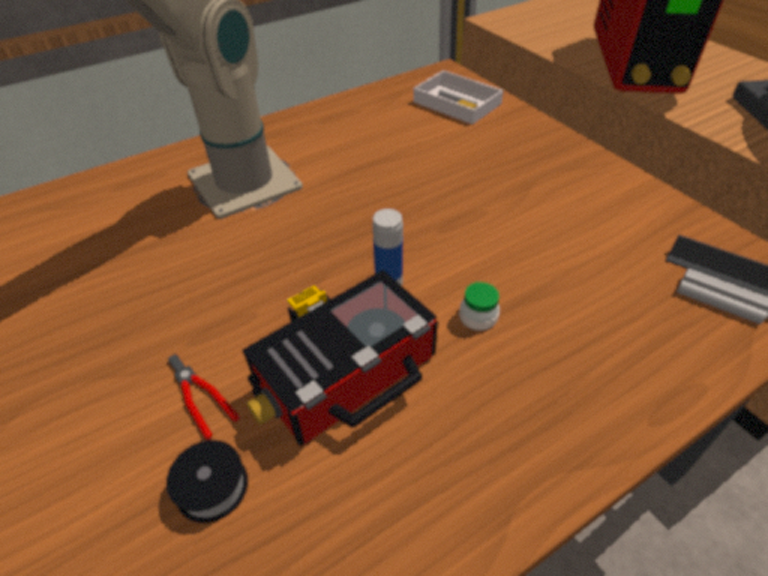

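View pics/top0.png

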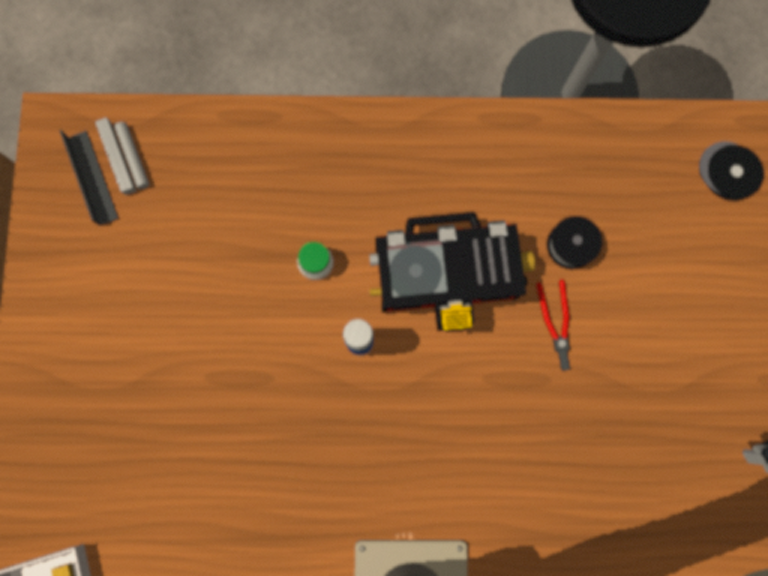

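Scene view: the feeder is lid-up with its tab at (308,298), spray can at (388,245), jar at (480,305), pliers at (200,395). Top view: tab at (456,317), lid corners about (377,238), (522,226), (526,298), (383,310). I'll crop the feeder to get corners for a pose fit.

```bash
python3 - <<'E'
from station import ctrl
import cv2,numpy as np
c=ctrl.capture("top");p=c["pixels"][130:250,220:370,::-1]
cv2.imwrite("pics/top1.png",cv2.resize(p,(750,600),interpolation=cv2.INTER_CUBIC))
E
```

```text
(no output)
```

View pics/top1.png

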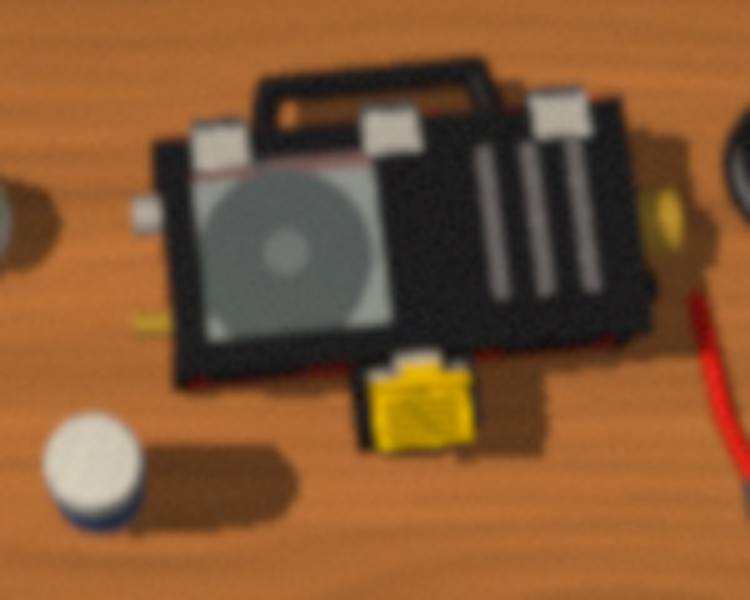

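The crop shows lid corners at (178,380), (645,332), (618,100), (155,143), hub at (286,252) and pad middle at (422,412). I'll fit the pose now.

```bash
cat > h.py <<'E'
from station import ctrl
import numpy as np,cv2
from scipy.optimize import least_squares
from scipy.spatial.transform import Rotation as Ro
def proj(c,X):
    q=np.atleast_2d(X)@np.array(c["R"]).T+c["t"];f=192/np.tan(np.radians(c["fovy"]/2))
    return q[:,:2]/q[:,2:]*f+[c["cx"],c["cy"]]
def W(p,P):
    P=np.atleast_2d(np.array(P,float));o=P.copy();a=p[2]
    o[:,0]=p[0]+P[:,0]*np.cos(a)-P[:,1]*np.sin(a);o[:,1]=p[1]+P[:,0]*np.sin(a)+P[:,1]*np.cos(a);return o
def ground(c,u,v,z):
    return least_squares(lambda s:(proj(c,[s[0],s[1],z])-[u,v]).ravel(),[.6,0]).x
E
python3 - <<'E'
from h import *
t=ctrl.capture("top");s=ctrl.capture("scene")
P=np.array([[-66,132,104],[-66,-132,104],[68,-132,104],[68,132,104],[5,62,71],[-101,0,98]])/1e3
pt=(np.array([[178,380],[645,332],[618,100],[155,143],[286,252],[422,412]])+.5)/5-.5+[220,130]
ps=(np.array([[388,275],[247,352],[376,328]])+.5)/1.5-.5   # front L, front R, hub
def r(p):return np.concatenate([(proj(t,W(p,P))-pt).ravel(),.7*(proj(s,W(p,P[[0,1,4]]))-ps).ravel()])
o=least_squares(r,[.6,0,0],loss="soft_l1",f_scale=1);print(o.x,np.degrees(o.x[2]));print(np.round(r(o.x).reshape(-1,2),1))
n=["pad","hinge","lip"];
for k,X in zip(n,W(o.x,[[-.101,0,.098],[.068,0,.1],[-.066,0,.102]])):print(k,X)
print("can top",ground(t,(95+.5)/5-.5+220,(460)/5-.5+130,.16),"jar",ground(t,315/1.5,255/1.5,.06))
E
```

```text
[ 0.60330476 -0.06683849  0.10655682] 6.105256133909529
[[-0.6 -0.5]
 [ 1.9 -0.5]
 [ 0.7 -1.2]
 [-0.9 -0.7]
 [-0.1 -0.3]
 [ 0.   1.3]
 [-1.6 -3.6]
 [-1.5 -2. ]
 [ 1.2 -1. ]]
pad [ 0.50287762 -0.07758038  0.098     ]
hinge [ 0.67091908 -0.05960634  0.1       ]
lip [ 0.5376791  -0.07385794  0.102     ]
can top [0.47189508 0.09883089] jar [0.63079034 0.18472727]
```

```bash
python3 -m handwheel '[0,413,-354,35,0,0,20.6, 0,413,-354,35,0,0,20.6, 0,413,-354,35,0,0,20.6, 0,413,-354,35,0,0,20.6, 0,413,-354,35,0,0,20.6, 0,413,-354,35,0,0,20.6, 0,413,-354,35,0,0,20.6, 0,413,-354,35,0,0,20.6, 0,413,-354,35,0,0,20.6, 0,413,-354,35,0,0,20.6, 0,413,-354,35,0,0,20.6, 0,413,-354,35,0,0,20.6]'
```

```text
time_s: 1.45
ee_pos: [0.5043, -0.0702, 0.1699]
orientation: [-3.137, -0.001, 0.119]
wrist_force: [-0.4, -0.7, -0.0]
grip_width: 0.0015
```

```bash
python3 -m handwheel '[0,-4.5,7,20,0,0,0.7, 0,-4.5,7,45,0,0,0.7, 0,-4.5,7,45,0,0,0.7, 0,-4.5,7,45,0,0,0.7]'
python3 - <<'E'
from h import *
a=[]
for n,s,w in(("scene",(150,160),0),("top",(190,240),0)):
    c=ctrl.capture(n);e=ctrl.read_state()["ee_pos"];u=proj(c,e)[0];print(n,u)
    p=c["pixels"][:,:,::-1];x,y=(u-[40,60]).astype(int);print(x,y)
    a.append(cv2.resize(p[y:y+110,x:x+72],(396,594),interpolation=cv2.INTER_CUBIC))
cv2.imwrite("pics/near.png",np.hstack(a))
E
```

```text
time_s: 1.85
ee_pos: [0.5004, -0.0781, 0.125]
orientation: [-3.137, -0.0, 0.106]
wrist_force: [0.0, -0.5, 0.9]
grip_width: 0.0006
scene [202.55779672 188.13834038]
162 128
top [305.39685895 212.37143208]
265 152
```

View pics/near.png

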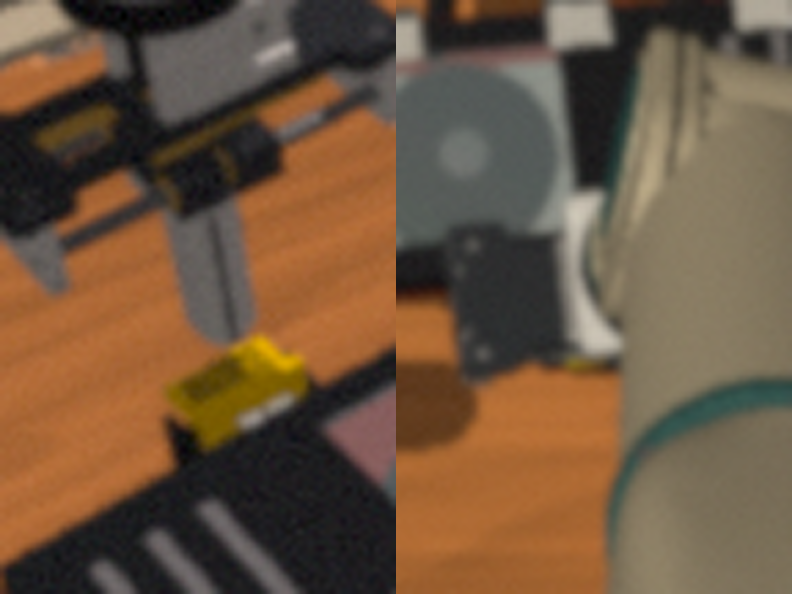

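The fingertips (left half, at (222,340)) hang above the yellow pad. The hatched part is centred near (208,387), and the hook and steel tongue lie beyond it at (270,410). I'll compare that with the projected TCP at pad height.

```bash
python3 - <<'E'
from h import *
c=ctrl.capture("scene")
f=lambda X:(proj(c,X)[0]-[162,128]+.5)*5.5-.5
p=[.6033,-.0668,.1066]
for P in([-.101,0,.098],[-.101,.026,.098],[-.101,-.026,.098],[-.113,0,.098],[-.0885,0,.098],[-.085,0,.11],[-.057,0,.104]):print(P,f(W(p,P)[0]))
print(f([.5004,-.0781,.098]))
E
```

```text
[-0.101, 0, 0.098] [236.55068355 378.91022301]
[-0.101, 0.026, 0.098] [285.76288346 351.6137895 ]
[-0.101, -0.026, 0.098] [186.07917785 406.90515317]
[-0.113, 0, 0.098] [221.71153801 363.69156883]
[-0.0885, 0, 0.098] [252.24647021 395.00742677]
[-0.085, 0, 0.11] [253.41546929 380.68881663]
[-0.057, 0, 0.104] [291.4490084  427.35382367]
[232.86762505 376.00245289]
```

Projection agrees to about 3 mm. I'll descend and watch the force.

```bash
python3 -m handwheel '[0,0,0,10,0,0,0, 0,0,0,20,0,0,0, 0,0,0,25,0,0,0, 0,0,0,27,0,0,0, 0,0,0,29,0,0,0]'
```

```text
time_s: 2.5
ee_pos: [0.5, -0.0779, 0.0967]
orientation: [-3.137, -0.0, 0.106]
wrist_force: [-4.0, 0.6, 8.5]
grip_width: 0.0006
```

```bash
python3 -m handwheel '[0,0,0,0,0,0,0, 0,0,0,0,0,0,0]'; python3 - <<'E'
from h import *
a=[]
c=ctrl.capture("scene");print(ctrl.read_state()["wrist_force"],ctrl.read_state()["ee_pos"])
cv2.imwrite("pics/press.png",cv2.resize(c["pixels"][150:240,160:270,::-1],(733,600),interpolation=cv2.INTER_CUBIC))
E
```

```text
time_s: 2.7
ee_pos: [0.4999, -0.0779, 0.0969]
orientation: [-3.137, 0.0, 0.106]
wrist_force: [-1.2, -0.7, 4.1]
grip_width: 0.0006
[-0.68728312  0.02168725  2.49020426] [ 0.4999201  -0.07787526  0.09688803]
```

View pics/press.png

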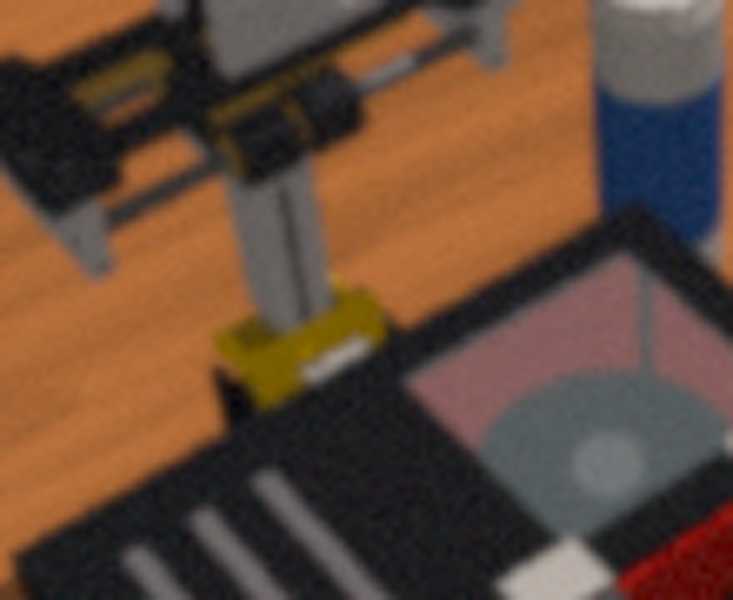

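The fingertips rest on the pad in front of the hook, at about 2–4 N. Pressing further.

```bash
python3 -m handwheel '[0,0,0,2,0,0,0, 0,0,0,4,0,0,0, 0,0,0,5,0,0,0, 0,0,0,5.5,0,0,0, 0,0,0,5.5,0,0,0, 0,0,0,5.5,0,0,0]'; python3 - <<'E'
from h import *
c=ctrl.capture("scene");print(ctrl.read_state()["wrist_force"])
cv2.imwrite("pics/press2.png",cv2.resize(c["pixels"][150:240,160:270,::-1],(733,600),interpolation=cv2.INTER_CUBIC))
E
```

```text
time_s: 3.35
ee_pos: [0.4974, -0.0781, 0.0917]
orientation: [-3.136, 0.004, 0.105]
wrist_force: [-6.1, 0.2, 10.4]
grip_width: 0.0006
[-5.4810376  -0.4582302  11.36745151]
```

View pics/press2.png

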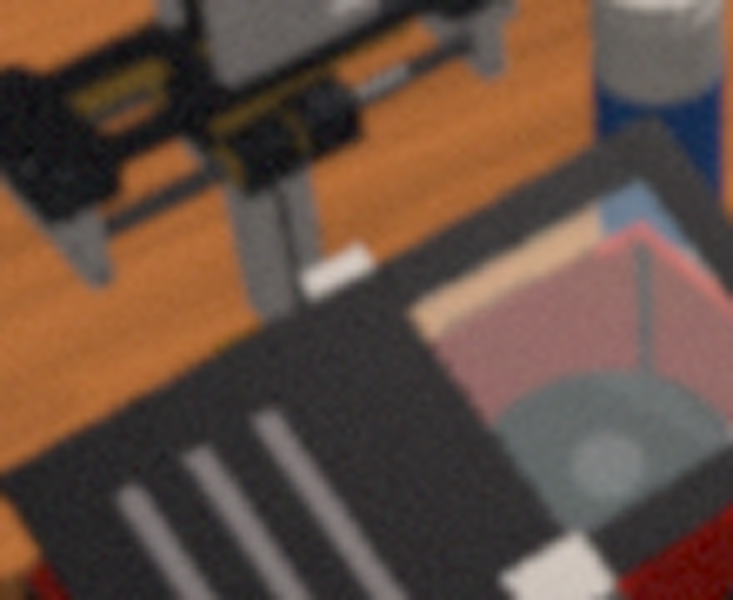

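The lid has sprung up: its edge runs from (0,475) to (640,130) and the tongue is at (340,270). Now raise, and tilt the fingers forward 35°.

```bash
python3 -m handwheel '[0,0,0,-20,0,0,0, 0,0,0,-50,0,0,0, 0,0,0,-80,0,0,0, 0,0,0,-99,0,7,0, 0,0,0,-99,0,14,0, 0,2,0,-99,0,21,0, 0,4,0,-99,0,28,0, 0,4,0,-99,0,35,0, 0,4,0,-99,0,35,0, 0,4,0,-99,0,35,0, 0,4,0,-99,0,35,0]'
python3 - <<'E'
from h import *
c=ctrl.capture("scene");s=ctrl.read_state();e=np.array(s["ee_pos"]);print(np.round(s["joint_positions"],2),s["wrist_force"])
p=[.6033,-.0668,.1066];print("feeder xy",Ro.from_euler('z',-p[2]).apply(e-[p[0],p[1],0]))
m=c["pixels"][105:255,140:310,::-1].copy();m=cv2.resize(m,(680,600),interpolation=cv2.INTER_CUBIC)
th=.42;hin=np.array([68,100]);r=134
for y in(-132,0,132):
    P=[(hin[0]-r*np.cos(th))/1e3,y/1e3,(hin[1]+r*np.sin(th)+2.5)/1e3]
    u=(proj(c,W(p,P))[0]-[140,105]+.5)*4-.5;cv2.circle(m,tuple(int(v) for v in u),4,(0,255,0),1)
u=(proj(c,e)[0]-[140,105]+.5)*4-.5;cv2.circle(m,tuple(int(v) for v in u),4,(255,0,255),1)
cv2.imwrite("pics/tilt.png",m)
E
```

```text
time_s: 4.5
ee_pos: [0.5086, -0.0943, 0.2434]
orientation: [-3.11, -0.539, 0.101]
wrist_force: [-0.2, 0.1, -0.1]
grip_width: 0.0007
[ 0.36  0.23 -0.08  2.31 -1.1   0.23 -0.14] [-0.26222809 -0.11766642 -0.29368032]
feeder xy [-0.09641301 -0.01632208  0.24303627]
```

View pics/tilt.png

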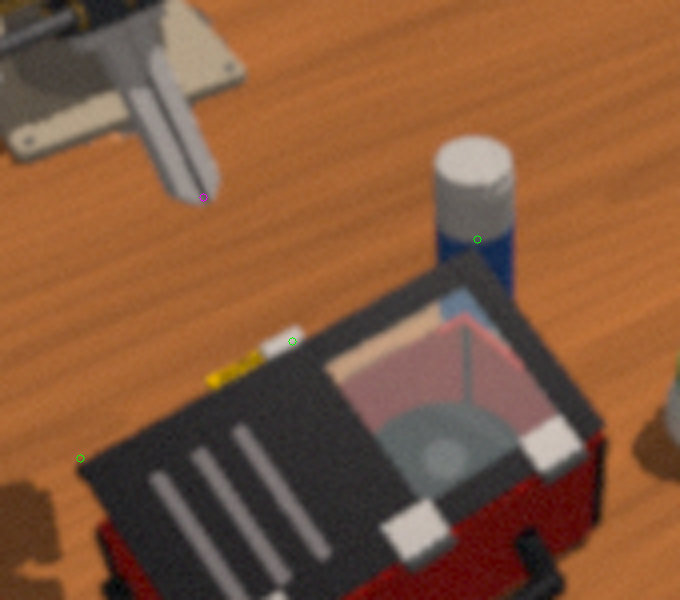

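The 35° tilt ran into joint limits (q5, q6), so the TCP stopped high at z 0.243 with no contact. The lid circles (80,458) and (477,239) fit the sprung-up lid. A smaller tilt of 18° is enough. I'll compute the shifts for it.

```bash
cat >> h.py <<'E'
p0=[.6033,-.0668,.1066]
def plan(tg,phi):
    s=ctrl.read_state();e=np.array(s["ee_pos"]);R0=Ro.from_euler('xyz',s["orientation"])
    print("now feeder",np.round(1e3*Ro.from_euler('z',-p0[2]).apply(e-[p0[0],p0[1],0]),1),"q",np.round(s["joint_positions"],2),np.round(s["wrist_force"],1))
    for (x,y,z),f in zip(tg,phi):
        R1=Ro.from_euler('z',p0[2])*Ro.from_euler('x',np.pi)*Ro.from_euler('y',np.radians(f))
        d=R0.inv().apply(W(p0,[x/1e3,y/1e3,z/1e3])[0]-e)*1e3
        print((x,y,z,f),np.round(d,1),np.round(np.degrees((R0.inv()*R1).as_rotvec()),1))
E
python3 -c "
from h import *
plan([(-100,0,200),(-88,0,183)],[18,18])"
```

```text
now feeder [-96.4 -16.3 243. ] q [ 0.36  0.23 -0.08  2.31 -1.1   0.23 -0.14] [-0.3 -0.1 -0.3]
(-100, 0, 200, 18) [-25.3 -15.1  35.6] [ -1.8 -12.9  -0.2]
(-88, 0, 183, 18) [-23.7 -14.5  56.3] [ -1.8 -12.9  -0.2]
```

```bash
python3 -m handwheel '[0,-25,-15,10,-1.8,-6,-0.2, 0,-25,-15,36,-1.8,-12.9,-0.2, 0,-25,-15,36,-1.8,-12.9,-0.2, 0,-25,-15,36,-1.8,-12.9,-0.2, 0,-25,-15,36,-1.8,-12.9,-0.2, 0,-25,-15,36,-1.8,-12.9,-0.2]'
python3 -c "
from h import *
plan([(-88,0,183),(-69,0,126),(-58,0,145)],[18,18,18])"
```

```text
time_s: 5.15
ee_pos: [0.5036, -0.0773, 0.1996]
orientation: [-3.14, -0.314, 0.104]
wrist_force: [0.2, 0.2, 0.6]
grip_width: 0.0008
now feeder [-100.3    0.2  199.6] q [-0.11  0.33  0.35  2.21 -0.59  0.37 -0.73] [0.2 0.2 0.6]
(-88, 0, 183, 18) [ 6.6  0.2 19.5] [-0.  -0.  -0.1]
(-69, 0, 126, 18) [ 7.   0.2 79.6] [-0.  -0.  -0.1]
(-58, 0, 145, 18) [23.4  0.2 65. ] [-0.  -0.  -0.1]
```

```bash
python3 -m handwheel '[0,5,0,20,0,0,0, 0,6,0,50,0,0,0, 0,7,0,70,0,0,0, 0,7,0,79,0,0,0, 0,7,0,79,0,0,0]'
python3 - <<'E'
from h import *
c=ctrl.capture("scene")
cv2.imwrite("pics/under.png",cv2.resize(c["pixels"][105:255,140:310,::-1],(680,600),interpolation=cv2.INTER_CUBIC))
hin=np.array([68,100]);a=np.radians(18);n=np.array([np.cos(a),np.sin(a)]);z=np.array([np.sin(a),-np.cos(a)])
T=[]
for th in(.42,.6,.8,1.0,1.2,1.4,1.6,1.75):
    l=hin+134*np.array([-np.cos(th),np.sin(th)])-8*n+25*z;T.append((round(l[0]),0,round(l[1])))
plan(T,[18]*8)
E
```

```text
time_s: 5.65
ee_pos: [0.5331, -0.0754, 0.1257]
orientation: [-3.139, -0.313, 0.099]
wrist_force: [0.4, -0.2, 0.4]
grip_width: 0.0002
now feeder [-70.4  -1.1 126.5] q [-0.03  0.5   0.24  2.21 -0.99  0.23 -0.36] [ 1.  -0.   0.2]
(-54, 0, 128, 18) [16.  -1.2  3.6] [-0.   0.  -0.4]
(-42, 0, 149, 18) [ 33.9  -1.3 -12.7] [-0.   0.  -0.4]
(-25, 0, 170, 18) [ 56.6  -1.4 -27.4] [-0.   0.  -0.4]
(-4, 0, 187, 18) [ 81.8  -1.6 -37.1] [-0.   0.  -0.4]
(20, 0, 199, 18) [108.3  -1.8 -41.1] [-0.   0.  -0.4]
(45, 0, 206, 18) [134.3  -1.9 -40. ] [-0.   0.  -0.4]
(72, 0, 208, 18) [160.6  -2.1 -33.6] [-0.   0.  -0.4]
(92, 0, 206, 18) [179.   -2.2 -25.5] [-0.   0.  -0.4]
```

View pics/under.png

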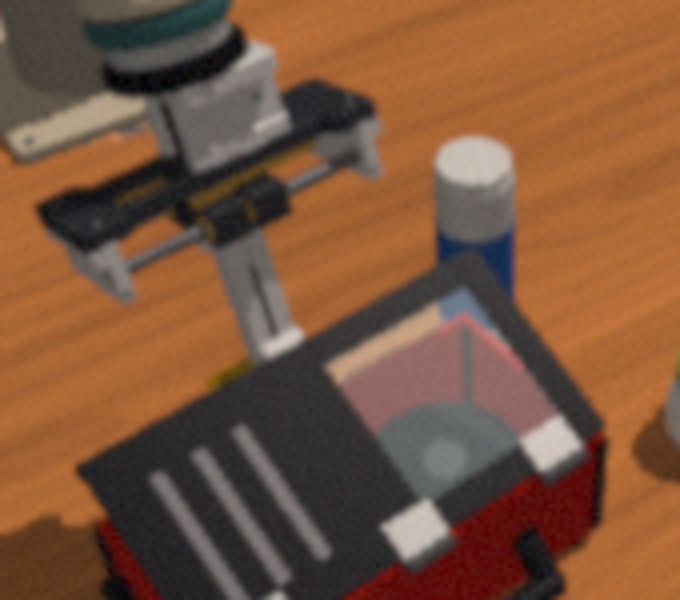

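The fingertips are below the lid's front edge at the tongue (280,345) with no contact force. Now push up along the lid's arc.

```bash
python3 -m handwheel '[0,8,-1,2,0,0,0, 0,16,-1,3,0,0,0, 0,21,-1,-3,0,0,0, 0,27,-1,-8,0,0,0, 0,34,-1,-14,0,0,0, 0,41,-1,-20,0,0,0, 0,49,-1,-25,0,0,0, 0,57,-1,-29,0,0,0, 0,57,-1,-29,0,0,0]'
python3 - <<'E'
from h import *
c=ctrl.capture("scene")
cv2.imwrite("pics/push1.png",cv2.resize(c["pixels"][95:245,140:310,::-1],(680,600),interpolation=cv2.INTER_CUBIC))
plan([(-4,0,188),(20,0,200),(45,0,207),(72,0,208),(85,0,206)],[18]*5)
E
```

```text
time_s: 6.6
ee_pos: [0.5798, -0.07, 0.1731]
orientation: [-3.14, -0.316, 0.1]
wrist_force: [-1.4, -1.1, 0.7]
grip_width: 0.0003
now feeder [-24.5  -0.6 172.5] q [-0.23  0.5   0.49  2.07 -0.81  0.44 -0.58] [-1.3 -0.8 -0.2]
(-4, 0, 188, 18) [24.3 -0.8 -8.4] [ 0.  -0.1 -0.4]
(20, 0, 200, 18) [ 50.8  -1.  -12.4] [ 0.  -0.1 -0.4]
(45, 0, 207, 18) [ 76.8  -1.1 -11.3] [ 0.  -0.1 -0.4]
(72, 0, 208, 18) [102.8  -1.3  -3.9] [ 0.  -0.1 -0.4]
(85, 0, 206, 18) [114.5  -1.3   2.1] [ 0.  -0.1 -0.4]
```

View pics/push1.png

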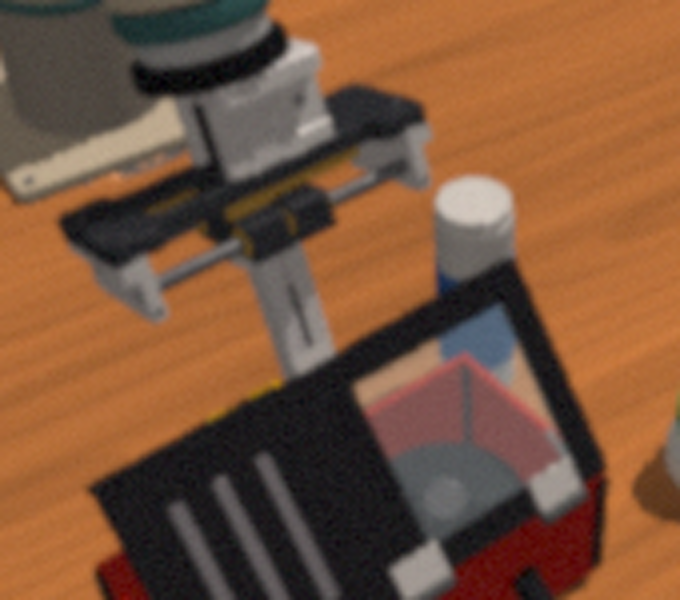

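The lid is being lifted (edge now through (310,375)), with about 1.5 N and the feeder not shifted. Continuing over the top.

```bash
python3 -m handwheel '[0,9,0,-4,0,0,0, 0,18,-1,-7,0,0,0, 0,27,-1,-9,0,0,0, 0,36,-1,-11,0,0,0, 0,45,-1,-12,0,0,0, 0,54,-1,-13,0,0,0, 0,63,-1,-13,0,0,0, 0,72,-1,-12,0,0,0, 0,80,-1,-11,0,0,0, 0,87,-1,-9,0,0,0, 0,94,-1,-7,0,0,0, 0,99,-1,-5,0,0,0]'
python3 - <<'E'
from h import *
c=ctrl.capture("scene")
cv2.imwrite("pics/push2.png",cv2.resize(c["pixels"][85:250,140:327,::-1],(680,600),interpolation=cv2.INTER_CUBIC))
plan([(72,0,208),(80,0,206),(88,0,206)],[18]*3)
E
```

```text
time_s: 7.85
ee_pos: [0.672, -0.0598, 0.2081]
orientation: [-3.14, -0.316, 0.1]
wrist_force: [0.7, 0.6, 0.3]
grip_width: 0.0002
now feeder [ 6.97e+01 -2.00e-01  2.08e+02] q [-0.31  0.59  0.6   1.8  -0.71  0.64 -0.77] [1.1 0.2 0.6]
(72, 0, 208, 18) [ 2.1 -0.3  0.7] [ 0.  -0.1 -0.3]
(80, 0, 206, 18) [ 9.1 -0.3  5.1] [ 0.  -0.1 -0.3]
(88, 0, 206, 18) [16.7 -0.3  7.6] [ 0.  -0.1 -0.3]
```

View pics/push2.png

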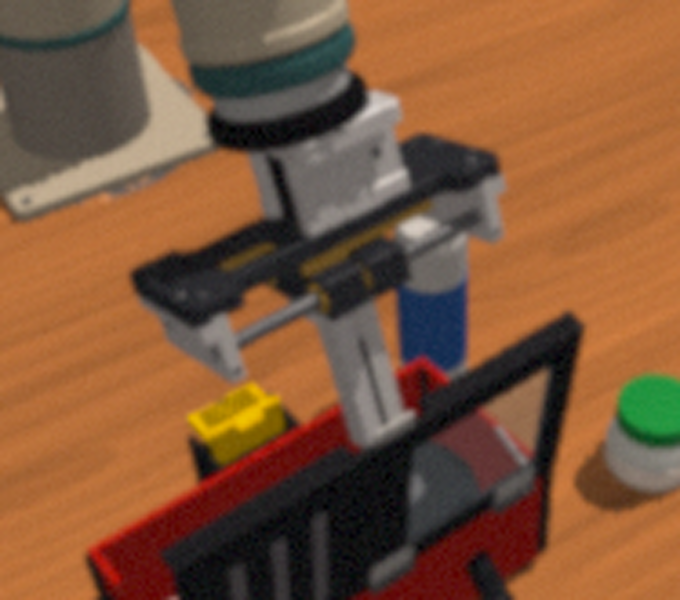

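The lid is about upright. Push 10 mm further, let it settle, then back away.

```bash
python3 -m handwheel '[0,4,0,2,0,0,0, 0,8,0,4,0,0,0, 0,12,0,6,0,0,0, 0,12,0,6,0,0,0, 0,12,0,6,0,0,0, 0,12,0,6,0,0,0]'
python3 -m handwheel '[0,-10,0,-5,0,0,0, 0,-30,0,-12,0,0,0, 0,-50,0,-20,0,0,0, 0,-80,0,-40,0,0,0, 0,-110,0,-70,0,0,0, 0,-150,0,-90,0,0,0, 0,-150,0,-90,0,0,0, 0,-150,0,-90,0,0,0, 0,-150,0,-90,0,0,0, 0,-150,0,-90,0,0,0, 0,-150,0,-90,0,0,0, 0,-150,0,-90,0,0,0]'
python3 - <<'E'
from h import *
plan([],[])
c=ctrl.capture("scene");m=cv2.resize(c["pixels"][:,:,::-1],(768,576),interpolation=cv2.INTER_CUBIC)
for th,k in((1.6,(255,0,255)),(1.82,(0,255,0))):
  for y in(-132,132):
    u=(proj(c,W(p0,[(68-134*np.cos(th))/1e3,y/1e3,(100+134*np.sin(th))/1e3]))[0]+.5)*1.5-.5;cv2.circle(m,tuple(int(v) for v in u),4,k,1)
t=ctrl.capture("top")["pixels"][120:250,190:380,::-1]
cv2.imwrite("pics/end.png",m[180:540,130:530]);cv2.imwrite("pics/endtop.png",t)
b=np.zeros((600,800,3),np.uint8);b[:480,:400]=cv2.resize(m[190:526,150:430],(400,480));b[:274,400:]=cv2.resize(t,(400,274));cv2.imwrite("pics/end.png",b)
E
```

```text
time_s: 8.5
ee_pos: [0.6857, -0.0584, 0.2061]
orientation: [-3.141, -0.316, 0.101]
wrist_force: [-0.9, -0.6, 0.1]
grip_width: 0.0006
time_s: 9.7
ee_pos: [0.5163, -0.0756, 0.2446]
orientation: [-3.141, -0.316, 0.101]
wrist_force: [0.9, 0.5, 0.1]
grip_width: 0.0005
now feeder [-87.4   0.5 244.6] q [-0.38  0.31  0.68  2.13 -0.61  0.55 -0.72] [0.9 0.5 0.1]
```

View pics/end.png

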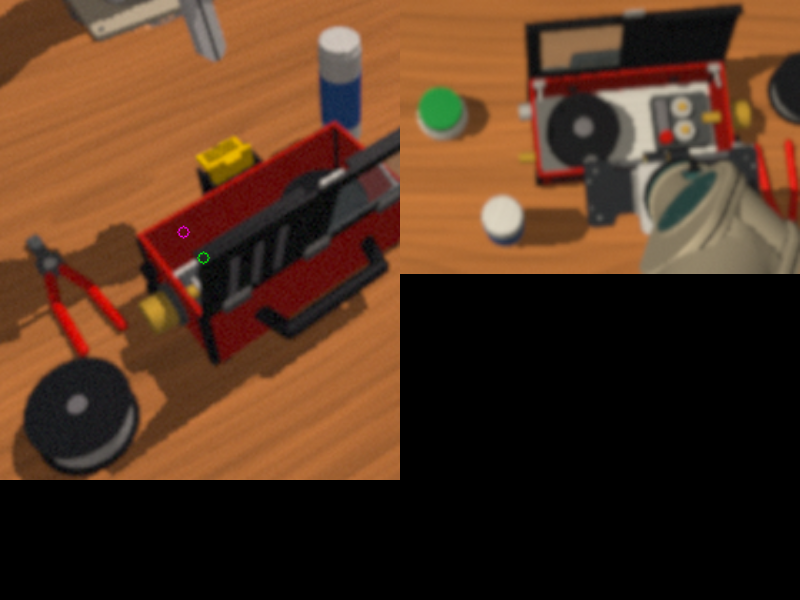

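The lid's front corner (203,258) sits on the 1.82 rad marker (green) and the arm is clear. One last steadiness check while moving up away from it.

```bash
python3 -c "
from h import *
np.save('a.npy',ctrl.capture('scene')['pixels'])"
python3 -m handwheel '[0,-20,0,-40,0,0,0, 0,-20,0,-60,0,0,0, 0,-20,0,-60,0,0,0, 0,-20,0,-60,0,0,0, 0,-20,0,-60,0,0,0, 0,-20,0,-60,0,0,0, 0,-20,0,-60,0,0,0, 0,-20,0,-60,0,0,0, 0,-20,0,-60,0,0,0, 0,-20,0,-60,0,0,0]'
python3 - <<'E'
from h import *
a=np.load('a.npy');c=ctrl.capture('scene');b=c['pixels']
for n,X in(("lid R corner",[.101,-.132,.23]),("lid L corner",[.101,.132,.23]),("hub",[.005,.062,.071]),("socket",[-.0,-.15,.05]),("handle",[.11,0,.05])):
    x,y=proj(c,W(p0,X))[0].astype(int);f=lambda i:np.float64(cv2.GaussianBlur(cv2.cvtColor(i,cv2.COLOR_RGB2GRAY),(0,0),1)[y-14:y+14,x-14:x+14])
    print(n,np.round(cv2.phaseCorrelate(f(a),f(b)),2))
print(ctrl.read_state()["wrist_force"],ctrl.read_state()["time_s"])
ctrl.close_job()
E
```

```text
time_s: 10.85
ee_pos: [0.4786, -0.0795, 0.2954]
orientation: [-3.141, -0.316, 0.101]
wrist_force: [0.2, -0.4, -0.9]
grip_width: 0.0006Traceback (most recent call last):
  File "<stdin>", line 5, in <module>
    return _wrapfunc(a, 'round', decimals=decimals, out=out)
    return _wrapit(obj, method, *args, **kwds)
    conv = _array_converter(obj)
ValueError: setting an array element with a sequence. The requested array has an inhomogeneous shape after 1 dimensions. The detected shape was (2,) + inhomogeneous part.
```

```bash
python3 - <<'E'
from h import *
a=np.load('a.npy');c=ctrl.capture('scene');b=c['pixels']
for n,X in(("lid R corner",[.101,-.132,.23]),("lid L corner",[.101,.132,.23]),("hub",[.005,.062,.071]),("socket",[-.0,-.15,.05]),("handle",[.11,0,.05])):
    x,y=proj(c,W(p0,X))[0].astype(int);f=lambda i:np.float64(cv2.GaussianBlur(cv2.cvtColor(i,cv2.COLOR_RGB2GRAY),(0,0),1)[y-14:y+14,x-14:x+14])
    print(n,np.round(cv2.phaseCorrelate(f(a),f(b))[0],2))
print(ctrl.read_state()["wrist_force"],ctrl.read_state()["time_s"])
ctrl.close_job()
E
```

```text
lid R corner [-0.02 -0.01]
lid L corner [0.01 0.04]
hub [-0.02  0.04]
socket [ 0.02 -0.14]
handle [-0.04 -0.06]
[ 0.2763965   0.59098924 -0.0764812 ] 10.95
the job is handed in; nothing more can be done
```

The feeder is open. I pressed the yellow tab down with the closed fingertips (about 11 N) until the lid sprang up. Then I pushed the lid up by its front edge and over, backed the arm away and handed the job in at about 11 s.

- **Lid:** its front corner sits on the predicted fully-open position (1.82 rad). Over the last second, with the robot clear of it, the lid moved less than 0.05 pixel.
- **Spool:** the fingertips stayed well above it, and its hub did not move in that last second.
- **Feeder and surroundings:** the feeder looked unmoved in the pictures, and it was steady over the last second. I saw no sign that the can, jar, spare spool or pliers had moved. I did not measure their positions or the feeder's against the first pictures.
- **What went wrong:** my first plan to tilt the fingers 35° ran into joint limits in free air, so I used 18° instead. Pressing the tab took more force than the stated 4.5–6.5 N, with about 5–6 N sideways as well. My last check script stopped on a print error before handing in, so I ran it again.

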